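# Clear the stone block from in front of the finds drawer, then open it

## Robot

A 6-joint arm with a two-finger parallel gripper is mounted at the origin on a cart in front of the work surface, level with it; the furniture and walls round the work are solid. World frame = base frame: x ahead of the robot, y to its left, z up, the work surface at z = 0. Lengths are in m, angles in rad, forces in N, time in s.
With the tool pointing down it reaches from about 0.4 to 0.825 m from the base axis. Payload 7 kg.
Tool frame: the origin (TCP) lies on the centre line of the jaws, within the pads' length; the fingertips stand tip_reach ahead of it and the grasp point (between the pads) is the TCP (tip_reach is the distance from the TCP to the fingertips, in m); z points along the fingers, y is the line along which they close (so a half turn about z gives the same grasp; the last joint's range is limited). The gripper opens to 88 mm and grips with 3 to 60 N. Pads are 19 mm wide; open, the fingers measure 130 mm over their backs; the gripper's body (78 mm by 193 mm) begins 47 mm behind the grasp point.
Start: joints at [-0.88, 0.359, 0.012, 0, -1.224, -0.288], TCP at [0.265, -0.621, 0.22] pointing down, gripper open.
Joint ranges: [-3.07, 3.07], [-1.43, 2.12], [-1.02, 1.25], [-3.03, 1.67], [-3.05, -0], [-3.03, 3.03]. Speed limits (rad/s): [2.39, 2.39, 3.01, 3.14, 3.14, 3.14].

## Interface

Orientations are given as [roll, pitch, yaw] about the fixed x, y, z axes, in that order (R = Rz(yaw) Ry(pitch) Rx(roll)).
In Python, from station import get_state, grab_frame, calibration, job_done, find_in, mark_of, tip_reach gives the robot as it stands.
- The arm moves only by the shell command python3 -m handwheel 'ROWS' [OPENING] [FORCE]. ROWS is JSON, a list of rows, each an object with "delta_pos": the shift along the world's x, y, z in units of 30 mm (1.0 is 30 mm), a list of three; "dr": the turn, a rotation vector about the world's x, y, z in degrees, a list of three. In form: [{"delta_pos": [tx, ty, tz], "dr": [rx, ry, rz]}, ...]. A call has 1 to 10 rows; each row shifts and turns the commanded pose from where the row before left it; what a row does not reach is not made up. A row lasts 1/10 s, in which the tool goes at most 50 mm and 8.59 degrees, less where a joint would pass 70% of its speed; a pose out of reach is approached as far as the arm can. A call is refused whole if a number of a shift passes 1 or a number of a turn 8.59, either way. A call with a gripper value outside its range is refused whole. OPENING is the closure, from -1 (fully open) to 1 (shut), set as the call begins (- or left out, the last holds). The fingers move at their own pace and stop on an object; FORCE is the grip in N (left out, the last holds). Time passes only in rows, so rows that do not move let the fingers close. It gives the time, the measured TCP pose, the force, the opening and the grip force at its end, in the units of the state.
- get_state(): the state, without advancing time (a new reading comes with each control period).
- grab_frame(name): name is "scene" or "top" or "wrist"; returns the picture (400x640x3 uint8, red, green, blue); there is no depth.
- calibration(name): a dict with "fx", "fy", "cx", "cy" (pixels), "k1" (the pictures are not rectified: a ray, as slopes to the right and down, at radius r is drawn at 1 + k1 r^2 times it, then the intrinsics apply), "extrinsics" (4x4, takes a point from world to camera coordinates). Camera axes: x right, y down, z forward; pixel columns grow to the right and rows downward; lengths in m; the calibration is good to about 2 mm. A picture is of the moment at which its call begins: read the wrist's pose just before it. calibration takes no time and is no camera call; for the wrist camera it gives the pose at the moment of the call.
- job_done(): hands the job in; it is judged then, once.
Trained networks look in the newest picture that a camera, given by its name, has taken for a name from the list of things; names that differ only in an ending like _2 or _b are one class to them, and where a whole thing is asked for, a point or a joint stands for the part that bears it (a point fixed in the world has none). Each returns a list of dicts, best first, with "conf" (0 to 1); they miss things now and then, are a little off and sometimes report something else, mostly with a low value. They report only what shows in the picture. A call takes as long as a camera call. They do not tell look-alikes from the thing itself.
- find_in(camera, query): "location" ([column, row] in pixels, amid what is visible of it).
- mark_of(camera, query): "location" ([column, row] in pixels: a listed point, or the origin of a listed thing).
The state is a dict: "t": time; "q": joint angles; "qd": joint speeds; "joint_efforts": joint torques, N m; "eef_pos": TCP position; "ee_rot": TCP orientation; "force": force on the tool from outside, world axes, zero at the start; "moment": the same for the moment, N m; "width": finger opening in m; "gripper_force": force on a finger pad.
Only numpy, scipy, OpenCV 4.12 (cv2) and the standard library are available. Lean on these libraries where they do the work, as an engineer would, in place of code of your own. Each camera call takes 0.05 s, during which the arm holds its last target. There are 200 camera calls.

## Task

The stone block is in the way of the drawer of the small grey finds cabinet. First lift the block away and set it down gently, lying flat, inside the low metal tray; only then pull the drawer out all the way to its stop and leave it open. Leave everything else where it is.

Things in the scene. Friction and masses are not known exactly. Their poses are not given: they have to be found in the camera images.
- stone_block: dark brown rough stone block, 59 x 103 x 34 mm (own x, y, z), about 0.42 kg, lying flat on the worktop in front of the drawer with its long side roughly along the drawer's travel, and loose. Origin: centre of its underside; z up. Grasp it across its 59 mm width (its x axis).
- tray: low open tray of dark sheet steel, 220 x 300 x 22 mm (own x, y, z), left of the cabinet, fixed to the worktop. Origin: centre of its underside; z up. Walls 4 mm thick, floor 4 mm up, 212 x 292 mm inside. A lump of iron lies in its far left corner (its +x, +y); the rest is empty.
- cabinet: small grey bench cabinet with one drawer, 180 x 260 x 88 mm (own x, y, z), fixed to the worktop. Origin: centre of its underside; its front faces its own -x, its drawer front 90 mm before the origin when shut, the lower edge of the drawer front 15 mm above the worktop.
- cabinet_drawer0 (a joint): how far the drawer is out, m: 0 shut, 0.1176 fully out at its stop. It slides along the cabinet's -x axis, with light friction.
- cabinet_drawer0_handle (a point): middle of the drawer's bar handle, moving with the drawer: a horizontal steel bar 11 mm thick, 120 mm long along the cabinet's y axis, 50 mm above the worktop. Its axis stands 35 mm in front of the drawer front, so there is a 29 mm gap behind it, open from above; the bar's two supports are 51 mm either side of the middle.
- iron_lump: bystander: flat brown lump of corroded iron, 52 x 54 x 13 mm, in the far left corner of the tray. Origin: centre of its underside.
- sanding_block: bystander: black sanding block, 36 x 72 x 26 mm, on the worktop right of the stone block. Origin: centre of its underside.
- brass_stamp: bystander: small brass stamp, 27 mm across, 45 mm high, standing at the front of the worktop between the tray and the stone block. Origin: centre of its underside.
There are look-alikes about, which are no part of the job. Several things look just like the stone_block: the one meant starts farthest to the robot's left.

How it is judged:
By the outcome, as a careful person would: the job done as asked, in the order asked, and still so for the second after the job is handed in, with the robot touching nothing.
It also fails if it takes over 48 s, if anything falls off the work surface, if the arm or the gripper's body presses on something with over 40 N, if the wrist force passes 120 N, or if a joint passes its speed limit or range.

## Working session

There is one attempt and no reset: what is moved stays moved. The work goes in short steps, Python scripts to look and compute and a shell command to move; the robot and the scene stay as the last step left them, time stands still between calls to the robot, and variables do not carry over. Pictures are saved under pics/ and viewed, at most 10 in all, crops included, and the job is handed in when it is done.

```bash
mkdir -p pics; cat > h.py <<'E'
import numpy as np, cv2
from station import *
def px2w(cam,px,z,c=None):
    c=c or calibration(cam); E=np.array(c["extrinsics"])
    d=np.array([(px[0]-c["cx"])/c["fx"],(px[1]-c["cy"])/c["fy"]]); u=d.copy()
    for _ in range(30): u=d/(1+c["k1"]*(u@u))
    R,t=E[:3,:3],E[:3,3]; o=-R.T@t; r=R.T@np.array([u[0],u[1],1])
    return (o+r*(z-o[2])/r[2]).round(4)
def save(cam,name):
    f=grab_frame(cam); cv2.imwrite(f"pics/{name}.png",f[:,:,::-1]); return f
E
python3 - <<'E'
from h import *
s=get_state(); print(s, tip_reach)
for cam in ("top","scene"):
    save(cam,cam)
    for n,z in (("stone_block",0),("tray",0),("cabinet",0),("cabinet_drawer0_handle",.05),("iron_lump",.004),("sanding_block",0),("brass_stamp",0)):
        for d in mark_of(cam,n): print(cam,n,d,px2w(cam,d["location"],z))
E
```

```text
{'t': 0.0, 'q': array([-8.79938243e-01,  3.59389337e-01,  1.10729643e-02, -3.63585252e-04,
       -1.22411859e+00, -2.88099334e-01]), 'qd': array([-0.00021131, -0.00074536, -0.00042484,  0.00068992,  0.00100567,
        0.00110401]), 'joint_efforts': array([ 4.52547274e-04, -5.82719135e+01,  2.93052649e+01,  6.99710011e+00,
        6.86355546e-03, -1.64143175e-04]), 'eef_pos': array([ 0.26435147, -0.62053477,  0.21892484]), 'ee_rot': array([ 3.13992443e+00, -1.37926524e-04, -2.73895761e+00]), 'force': array([-0.08375921,  0.45997851,  0.52316837]), 'moment': array([ 0.03705016, -0.03109875, -0.03709136]), 'gripper_force': 0.0, 'width': 0.08788517959160143} 0.019
top stone_block {'location': [366.0, 226.7], 'conf': 0.84} [ 0.4936 -0.1352  0.    ]
top stone_block {'location': [438.7, 235.4], 'conf': 0.73} [ 0.4668 -0.3553  0.    ]
top tray {'location': [230.3, 232.9], 'conf': 0.92} [0.4748 0.2716 0.    ]
top cabinet {'location': [369.5, 169.3], 'conf': 0.86} [ 0.6684 -0.148   0.    ]
top cabinet {'location': [369.4, 227.5], 'conf': 0.42} [ 0.4911 -0.1454  0.    ]
top cabinet_drawer0_ha
[... 392 characters left out ...]
.1462  0.    ]
scene stone_block {'location': [356.6, 191.7], 'conf': 0.39} [ 0.5682 -0.1509  0.    ]
scene stone_block {'location': [341.9, 173.3], 'conf': 0.16} [ 0.6649 -0.1541  0.    ]
scene tray {'location': [252.2, 263.2], 'conf': 0.8} [0.4827 0.2646 0.    ]
scene cabinet {'location': [340.9, 170.7], 'conf': 0.84} [ 0.6772 -0.1578  0.    ]
scene cabinet_drawer0_handle {'location': [361.7, 188.5], 'conf': 0.8} [ 0.5337 -0.145   0.05  ]
scene iron_lump {'location': [210.0, 260.5], 'conf': 0.44} [0.5506 0.3679 0.004 ]
scene iron_lump {'location': [451.1, 178.3], 'conf': 0.21} [ 0.4567 -0.4554  0.004 ]
scene sanding_block {'location': [451.6, 178.5], 'conf': 0.75} [ 0.4578 -0.4594  0.    ]
```

View pics/top.png

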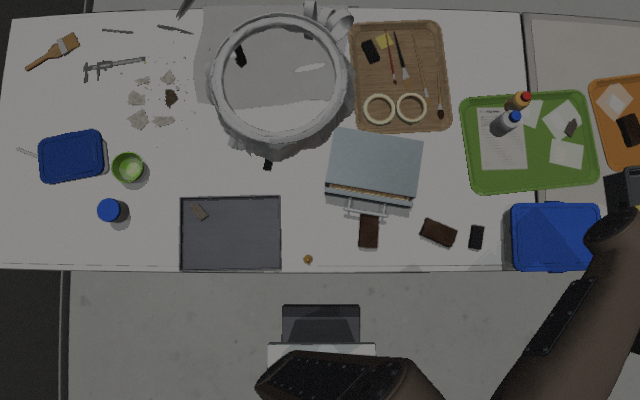

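View pics/scene.png

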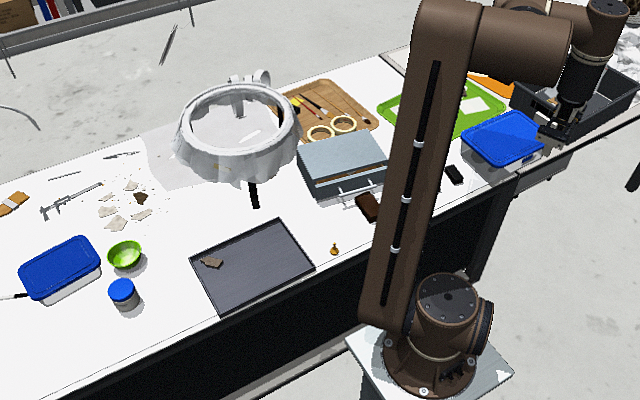

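The top view shows the wanted block at about (368,231), with its far end at the handle bar (345–388, 211–215). A look-alike is at (438,232), the tray spans 180–281 × 196–271, and the cabinet is turned a few degrees clockwise. The scene view agrees. I'll move above the block.

```bash
R='{"delta_pos":[0.43,1,0],"dr":[0,0,-2.3]}'; python3 -m handwheel '[{"delta_pos":[0.4,1,0],"dr":[0,0,-2.3]},{"delta_pos":[0.4,1,0],"dr":[0,0,-2.3]},{"delta_pos":[0.4,1,0],"dr":[0,0,-2.3]},{"delta_pos":[0.4,1,0],"dr":[0,0,-2.3]},{"delta_pos":[0.4,1,0],"dr":[0,0,-2.3]},{"delta_pos":[0.4,1,0],"dr":[0,0,-2.3]},{"delta_pos":[0.4,1,0],"dr":[0,0,-2.3]},{"delta_pos":[0.4,1,0],"dr":[0,0,-2.3]},{"delta_pos":[0.4,1,0],"dr":[0,0,-2.3]},{"delta_pos":[0.4,1,0],"dr":[0,0,-2.3]}]' -1 30
python3 -m handwheel '[{"delta_pos":[0.4,1,0],"dr":[0,0,0]},{"delta_pos":[0.4,1,0],"dr":[0,0,0]},{"delta_pos":[0.4,1,0],"dr":[0,0,0]},{"delta_pos":[0.4,1,0],"dr":[0,0,0]},{"delta_pos":[0.4,1,0],"dr":[0,0,0]},{"delta_pos":[0.4,1,0],"dr":[0,0,0]},{"delta_pos":[0,0,0],"dr":[0,0,0]},{"delta_pos":[0,0,0],"dr":[0,0,0]}]'
python3 - <<'E'
from h import *
c=calibration("wrist"); save("wrist","w1"); save("top","t2")
for n,z in (("stone_block",0),("cabinet_drawer0_handle",.05),("cabinet",0)):
    for cam in("wrist","top"):
        for d in mark_of(cam,n): print(cam,n,d,px2w(cam,d["location"],z,c if cam=="wrist" else None))
E
```

```text
t: 1.8
eef_pos: [0.3849, -0.3198, 0.2201]
ee_rot: [-3.141, 0.001, 3.141]
force: [0.8, -0.2, -0.5]
width: 0.0875
gripper_force: 0.0
t: 2.6
eef_pos: [0.4567, -0.1404, 0.22]
ee_rot: [-3.142, 0.0, -3.138]
force: [-0.7, -0.0, 0.8]
width: 0.0878
gripper_force: 0.0
wrist stone_block {'location': [177.3, 185.6], 'conf': 0.85} [ 0.4765 -0.346   0.    ]
wrist stone_block {'location': [321.7, 193.7], 'conf': 0.65} [ 0.4875 -0.1412  0.    ]
top cabinet_drawer0_handle {'location': [366.7, 212.3], 'conf': 0.91} [ 0.5325 -0.132   0.05  ]
wrist cabinet {'location': [315.7, 300.9], 'conf': 0.75} [ 0.6696 -0.1503  0.    ]
top cabinet {'location': [370.0, 166.7], 'conf': 0.61} [ 0.6765 -0.1497  0.    ]
```

View pics/w1.png

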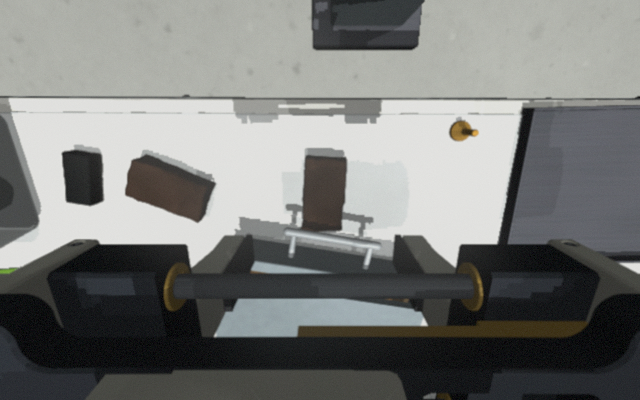

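In the wrist view (right = +y, down = +x) the block's top corners are at about (307,155), (347,157), (341,231) and (303,229). The bar runs from (284,233) to (381,246), and the stamp is at (460,130).

```bash
python3 - <<'E'
from h import *
c=calibration("wrist")
P=[px2w("wrist",p,.034,c)[:2] for p in((307,155),(347,157),(341,231),(303,229))]; print(P,np.mean(P,0))
for p in((284,233),(381,246)): print("bar",px2w("wrist",p,.055,c))
print("stamp",px2w("wrist",(460,130),.02,c), "tray edge",px2w("wrist",(520,112),.022,c),px2w("wrist",(503,250),.022,c))
c=None
for p in((180,197),(280,197),(281,270),(180,271)): print("tray",px2w("top",p,.022))
E
```

```text
[array([ 0.4266, -0.1607]), array([ 0.429 , -0.1106]), array([ 0.5299, -0.1159]), array([ 0.5271, -0.1677])] [ 0.47815  -0.138725]
bar [ 0.5235 -0.1906  0.055 ]
bar [ 0.5417 -0.0648  0.055 ]
stamp [0.3968 0.0325 0.02  ] tray edge [0.3751 0.102  0.022 ] [0.5644 0.1184 0.022 ]
tray [0.5805 0.4209 0.022 ]
tray [0.5804 0.1212 0.022 ]
tray [0.3663 0.1163 0.022 ]
tray [0.3617 0.4138 0.022 ]
```

```bash
python3 -m handwheel '[{"delta_pos":[0.3,0,-1],"dr":[0,0,-1.5]},{"delta_pos":[0.3,0,-1],"dr":[0,0,-1.5]},{"delta_pos":[0,0,-1],"dr":[0,0,0]},{"delta_pos":[0,0,-1],"dr":[0,0,0]},{"delta_pos":[0,0,-1],"dr":[0,0,0]},{"delta_pos":[0,0,-0.5],"dr":[0,0,0]},{"delta_pos":[0,0,-0.5],"dr":[0,0,0]},{"delta_pos":[0,0,-0.5],"dr":[0,0,0]},{"delta_pos":[0,0,0],"dr":[0,0,0]},{"delta_pos":[0,0,0],"dr":[0,0,0]}]'
python3 -m handwheel '[{"delta_pos":[0,0,0],"dr":[0,0,0]},{"delta_pos":[0,0,0],"dr":[0,0,0]},{"delta_pos":[0,0,0],"dr":[0,0,0]},{"delta_pos":[0,0,0],"dr":[0,0,0]},{"delta_pos":[0,0,0],"dr":[0,0,0]},{"delta_pos":[0,0,0],"dr":[0,0,0]},{"delta_pos":[0,0,0],"dr":[0,0,0]},{"delta_pos":[0,0,0],"dr":[0,0,0]}]' 1 30
```

```text
t: 4.0
eef_pos: [0.4746, -0.1412, 0.025]
ee_rot: [-3.141, -0.001, 3.09]
force: [1.0, 0.7, 0.7]
width: 0.0875
gripper_force: 0.0
t: 4.8
eef_pos: [0.4768, -0.1401, 0.0264]
ee_rot: [3.141, 0.004, 3.091]
force: [-1.3, 7.9, 12.5]
width: 0.0293
gripper_force: 7.2
```

The width is 29 mm where 59 was expected, so I'll look before moving.

```bash
python3 - <<'E'
from h import *
s=get_state(); print(s["width"],s["gripper_force"],s["force"])
f=save("wrist","w2"); g=save("scene","s2"); t=save("top","t3")
a=cv2.resize(g[120:270,270:510],(800,500)); cv2.imwrite("pics/s2c.png",a[:,:,::-1])
print(mark_of("top","stone_block"),mark_of("wrist","stone_block"))
E
```

```text
0.029327621802375463 7.2154698288068175 [-1.26922907  7.8623765  12.46154076]
[{'location': [437.4, 235.5], 'conf': 0.66}] [{'location': [316.2, 236.2], 'conf': 0.89}, {'location': [43.7, 242.1], 'conf': 0.79}]
```

View pics/w2.png

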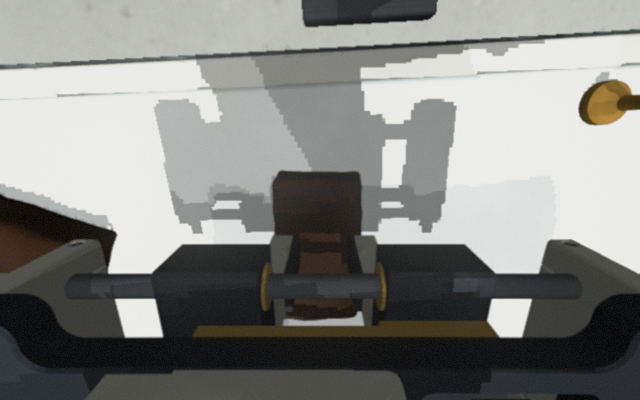

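The wrist view shows the block at (272–360, 172–320) between the fingers, whose inner faces are at about 293 and 355. I'll check from the side.

View pics/s2c.png

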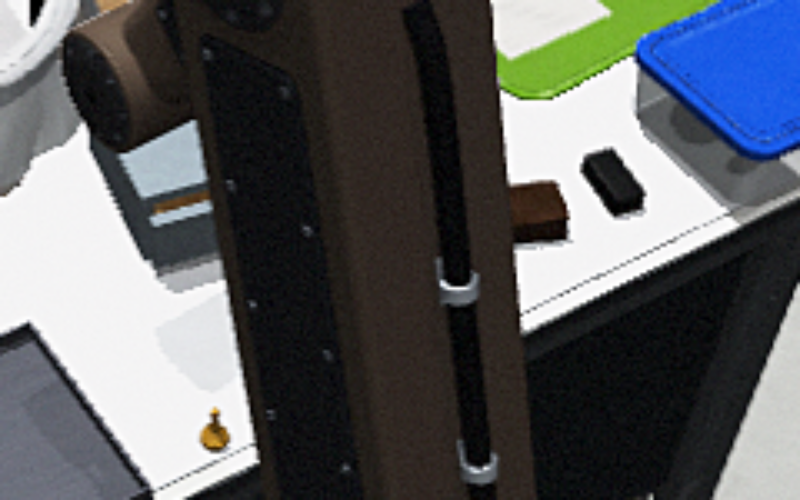

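```bash
python3 -m handwheel '[{"delta_pos":[0,0,0],"dr":[0,0,0]},{"delta_pos":[0,0,0],"dr":[0,0,0]}]'
```

```text
t: 5.25
eef_pos: [0.4775, -0.1404, 0.0266]
ee_rot: [3.141, 0.005, 3.092]
force: [1.2, 3.6, 11.3]
width: 0.0003
gripper_force: 6.0
```

```bash
python3 - <<'E'
from h import *
f=save("wrist","w3"); c=calibration("wrist"); print(c); s=get_state(); print(s["width"],s["eef_pos"])
E=np.array(c["extrinsics"])
def proj(p):
    q=E@np.r_[p,1]; u=q[:2]/q[2]; u=u*(1+c["k1"]*(u@u)); return (u*[c["fx"],c["fy"]]+[c["cx"],c["cy"]]).round(),q[2].round(3)
t=s["eef_pos"]
for dz in (-.019,0): print(dz,[proj(t+np.array([0,y,dz])) for y in(-.044,-.03,0,.03,.044)])
E
```

```text
{'fx': 279.48063679854135, 'fy': 279.48063679854135, 'cx': 323.00359552724694, 'cy': 199.28913081660903, 'k1': 0.00640129405927795, 'extrinsics': array([[ 4.78295203e-02,  9.98855396e-01,  4.84654051e-04,
         1.16590377e-01],
       [ 9.50389027e-01, -4.56580371e-02,  3.07694721e-01,
        -4.39050165e-01],
       [ 3.07364661e-01, -1.42562810e-02, -9.51485010e-01,
         5.81657702e-02],
       [ 0.00000000e+00,  0.00000000e+00,  0.00000000e+00,
         1.00000000e+00]])}
0.00031881640350532673 [ 0.47745119 -0.14042835  0.02662704]
-0.019 [(array([260., 235.]), np.float64(0.2)), (array([280., 234.]), np.float64(0.2)), (array([322., 232.]), np.float64(0.2)), (array([364., 230.]), np.float64(0.199)), (array([384., 229.]), np.float64(0.199))]
0 [(array([254., 247.]), np.float64(0.182)), (array([276., 246.]), np.float64(0.182)), (array([322., 244.]), np.float64(0.182)), (array([368., 242.]), np.float64(0.181)), (array([390., 241.]), np.float64(0.181))]
```

View pics/w3.png

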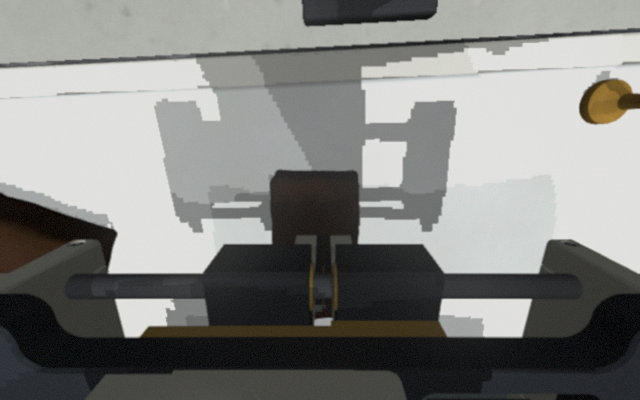

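The view shows the fingers shut on top of the block, with the tips near row 237. They really end about 27 mm higher than the TCP and `tip_reach` imply. The small rise on closing fits that. I'll raise, open and re-measure.

```bash
python3 - <<'E'
from h import *
import station
print(station.tip_reach)
c=calibration("wrist")
for p in((273,174),(358,174)): print(px2w("wrist",p,.034,c))
E
python3 -m handwheel '[{"delta_pos":[0,0,0.7],"dr":[0,0,0]},{"delta_pos":[0,0,0.7],"dr":[0,0,0]},{"delta_pos":[0,0,0],"dr":[0,0,0]},{"delta_pos":[0,0,0],"dr":[0,0,0]},{"delta_pos":[0,0,0],"dr":[0,0,0]},{"delta_pos":[0,0,0],"dr":[0,0,0]},{"delta_pos":[0,0,0],"dr":[0,0,0]},{"delta_pos":[0,0,0],"dr":[0,0,0]}]' -1
python3 - <<'E'
from h import *
c=calibration("wrist"); f=save("wrist","w4"); print(get_state()["width"])
for d in mark_of("wrist","stone_block"): print(d,px2w("wrist",d["location"],0,c))
E
```

```text
0.019
[ 0.4278 -0.1658  0.034 ]
[ 0.4301 -0.1173  0.034 ]
t: 6.1
eef_pos: [0.4743, -0.141, 0.0664]
ee_rot: [-3.141, -0.001, 3.091]
force: [-0.8, -0.3, -1.3]
width: 0.0586
gripper_force: 0.0
0.06277604867390309
{'location': [315.2, 218.7], 'conf': 0.87} [ 0.4823 -0.1475  0.    ]
{'location': [91.9, 222.6], 'conf': 0.72} [ 0.4762 -0.3451  0.    ]
```

View pics/w4.png

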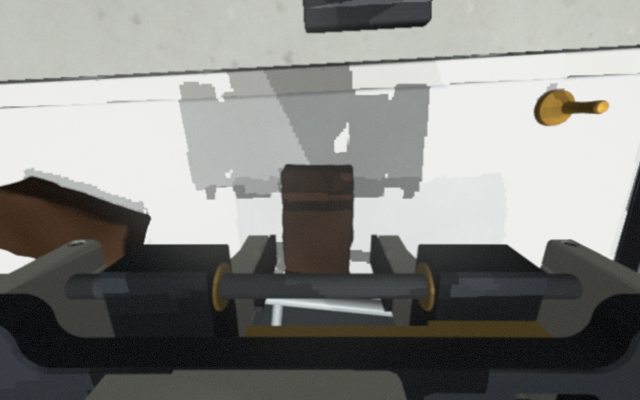

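The block is at (283–352, 165–270), centred between the fingers and only about 3 mm to one side. It's still lying flat. Next is a guarded descent.

```bash
python3 -m handwheel '[{"delta_pos":[0,-0.1,0],"dr":[0,0,0]},{"delta_pos":[0,0,0],"dr":[0,0,0]},{"delta_pos":[0,0,0],"dr":[0,0,0]},{"delta_pos":[0,0,-0.7],"dr":[0,0,0]},{"delta_pos":[0,0,-0.5],"dr":[0,0,0]},{"delta_pos":[0,0,-0.3],"dr":[0,0,0]},{"delta_pos":[0,0,0],"dr":[0,0,0]}]'
python3 -m handwheel '[{"delta_pos":[0,0,-0.15],"dr":[0,0,0]},{"delta_pos":[0,0,-0.15],"dr":[0,0,0]},{"delta_pos":[0,0,0],"dr":[0,0,0]}]'
python3 -m handwheel '[{"delta_pos":[0,0,-0.1],"dr":[0,0,0]},{"delta_pos":[0,0,-0.1],"dr":[0,0,0]},{"delta_pos":[0,0,0],"dr":[0,0,0]}]'
```

```text
t: 6.9
eef_pos: [0.4737, -0.144, 0.0208]
ee_rot: [-3.141, -0.002, 3.09]
force: [-0.1, -0.3, 0.1]
width: 0.0877
gripper_force: 0.0
t: 7.2
eef_pos: [0.4745, -0.1439, 0.0127]
ee_rot: [3.142, -0.0, 3.091]
force: [0.1, 0.5, -0.5]
width: 0.0877
gripper_force: 0.0
t: 7.5
eef_pos: [0.4744, -0.144, 0.0066]
ee_rot: [3.142, -0.0, 3.091]
force: [0.6, 0.2, 1.0]
width: 0.0876
gripper_force: 0.0
```

The TCP is 6.6 mm above the worktop with no contact, so the fingers are indeed shorter than stated. I'll go slightly lower and close.

```bash
python3 -m handwheel '[{"delta_pos":[0,0,-0.1],"dr":[0,0,0]},{"delta_pos":[0,0,-0.1],"dr":[0,0,0]},{"delta_pos":[0,0,0],"dr":[0,0,0]}]'
python3 -m handwheel '[{"delta_pos":[0,0,0],"dr":[0,0,0]},{"delta_pos":[0,0,0],"dr":[0,0,0]},{"delta_pos":[0,0,0],"dr":[0,0,0]},{"delta_pos":[0,0,0],"dr":[0,0,0]},{"delta_pos":[0,0,0],"dr":[0,0,0]},{"delta_pos":[0,0,0],"dr":[0,0,0]}]' 1 30
```

```text
t: 7.8
eef_pos: [0.4743, -0.144, 0.0004]
ee_rot: [-3.142, -0.001, 3.09]
force: [-0.9, 0.1, 0.8]
width: 0.0877
gripper_force: 0.0
t: 8.4
eef_pos: [0.4746, -0.1441, 0.001]
ee_rot: [-3.142, 0.0, 3.091]
force: [-0.3, -0.9, 1.3]
width: 0.0569
gripper_force: 30.0
```

Gripped at 57 mm and 30 N. I'll lift slightly, back out from under the handle, then go up.

```bash
python3 -m handwheel '[{"delta_pos":[0,0,0.15],"dr":[0,0,0]},{"delta_pos":[0,0,0],"dr":[0,0,0]},{"delta_pos":[-0.5,0,0],"dr":[0,0,0]},{"delta_pos":[-0.5,0,0],"dr":[0,0,0]},{"delta_pos":[0,0,0.5],"dr":[0,0,0]},{"delta_pos":[0,0,0.8],"dr":[0,0,0]},{"delta_pos":[0,0,0.8],"dr":[0,0,0]},{"delta_pos":[0,0,0.8],"dr":[0,0,0]},{"delta_pos":[0,0,0],"dr":[0,0,0]},{"delta_pos":[0,0,0],"dr":[0,0,0]}]'
python3 - <<'E'
from h import *
save("wrist","w5")
E
```

```text
t: 9.4
eef_pos: [0.4444, -0.1438, 0.0923]
ee_rot: [3.141, 0.001, 3.09]
force: [-0.1, 0.6, -4.0]
width: 0.0572
gripper_force: 29.9
```

View pics/w5.png

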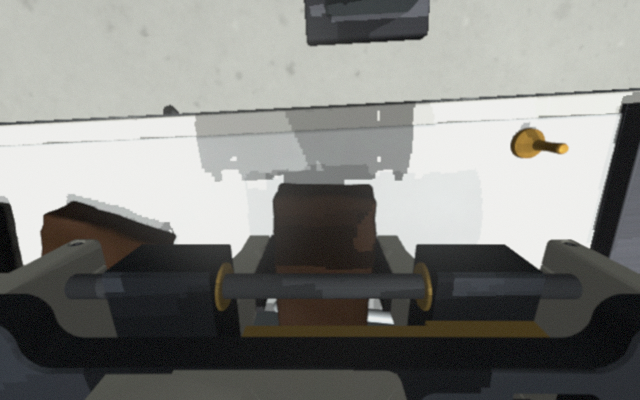

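Held level at (273–377, 185–325). I'll carry it over the right half of the tray.

```bash
python3 -m handwheel '[{"delta_pos":[0.1,0.6,0],"dr":[0,0,0.4]},{"delta_pos":[0.1,1,0],"dr":[0,0,0.4]},{"delta_pos":[0.1,1,0],"dr":[0,0,0.4]},{"delta_pos":[0.1,1,0],"dr":[0,0,0.4]},{"delta_pos":[0.1,1,0],"dr":[0,0,0.4]},{"delta_pos":[0.1,1,0],"dr":[0,0,0.4]},{"delta_pos":[0.1,1,0],"dr":[0,0,0.4]},{"delta_pos":[0,1,0],"dr":[0,0,0.4]},{"delta_pos":[0,1,0],"dr":[0,0,0.4]},{"delta_pos":[0,1,0],"dr":[0,0,0.4]}]'
python3 -m handwheel '[{"delta_pos":[0,1,0],"dr":[0,0,0]},{"delta_pos":[0,1,0],"dr":[0,0,0]},{"delta_pos":[0,0.6,0],"dr":[0,0,0]},{"delta_pos":[0,0,0],"dr":[0,0,0]},{"delta_pos":[0,0,-0.7],"dr":[0,0,0]},{"delta_pos":[0,0,-0.7],"dr":[0,0,0]},{"delta_pos":[0,0,-0.5],"dr":[0,0,0]},{"delta_pos":[0,0,-0.4],"dr":[0,0,0]},{"delta_pos":[0,0,0],"dr":[0,0,0]},{"delta_pos":[0,0,0],"dr":[0,0,0]}]'
```

```text
t: 10.45
eef_pos: [0.4645, 0.1447, 0.0907]
ee_rot: [-3.14, -0.002, -3.123]
force: [0.2, -1.0, -3.2]
width: 0.0571
gripper_force: 29.9
t: 11.45
eef_pos: [0.4657, 0.2216, 0.0233]
ee_rot: [-3.141, -0.0, -3.123]
force: [0.4, 0.2, -3.0]
width: 0.0572
gripper_force: 29.9
```

```bash
python3 -m handwheel '[{"delta_pos":[0,0,-0.25],"dr":[0,0,0]},{"delta_pos":[0,0,-0.2],"dr":[0,0,0]},{"delta_pos":[0,0,-0.05],"dr":[0,0,0]},{"delta_pos":[0,0,0],"dr":[0,0,0]}]'
python3 -m handwheel '[{"delta_pos":[0,0,-0.05],"dr":[0,0,0]},{"delta_pos":[0,0,-0.05],"dr":[0,0,0]},{"delta_pos":[0,0,0],"dr":[0,0,0]},{"delta_pos":[0,0,0],"dr":[0,0,0]}]'
```

```text
t: 11.85
eef_pos: [0.4654, 0.2219, 0.0081]
ee_rot: [-3.141, -0.0, -3.123]
force: [0.3, -0.3, -2.9]
width: 0.0571
gripper_force: 29.9
t: 12.25
eef_pos: [0.4656, 0.2221, 0.0054]
ee_rot: [-3.142, 0.0, -3.123]
force: [-0.1, -0.0, -3.7]
width: 0.057
gripper_force: 29.9
```

```bash
python3 -m handwheel '[{"delta_pos":[0,0,-0.04],"dr":[0,0,0]},{"delta_pos":[0,0,0],"dr":[0,0,0]},{"delta_pos":[0,0,0],"dr":[0,0,0]}]'
python3 -m handwheel '[{"delta_pos":[0,0,-0.03],"dr":[0,0,0]},{"delta_pos":[0,0,0],"dr":[0,0,0]},{"delta_pos":[0,0,0],"dr":[0,0,0]}]'
```

```text
t: 12.55
eef_pos: [0.4657, 0.2222, 0.0049]
ee_rot: [3.141, 0.001, -3.123]
force: [-2.1, -0.5, 6.3]
width: 0.0565
gripper_force: 30.0
t: 12.85
eef_pos: [0.4657, 0.2222, 0.0049]
ee_rot: [3.141, 0.001, -3.122]
force: [-6.2, -1.0, 16.1]
width: 0.0569
gripper_force: 30.1
```

Contact. I'll release and rise.

```bash
python3 -m handwheel '[{"delta_pos":[0,0,0.05],"dr":[0,0,0]},{"delta_pos":[0,0,0],"dr":[0,0,0]},{"delta_pos":[0,0,0],"dr":[0,0,0]},{"delta_pos":[0,0,0],"dr":[0,0,0]},{"delta_pos":[0,0,0],"dr":[0,0,0]},{"delta_pos":[0,0,0],"dr":[0,0,0]}]' -1
python3 -m handwheel '[{"delta_pos":[0,0,0.5],"dr":[0,0,0]},{"delta_pos":[0,0,0.9],"dr":[0,0,0]},{"delta_pos":[0,0,0.9],"dr":[0,0,0]},{"delta_pos":[0,0,0.9],"dr":[0,0,0]},{"delta_pos":[0,0,0.9],"dr":[0,0,0]},{"delta_pos":[0,0,0.9],"dr":[0,0,0]},{"delta_pos":[0,0,0],"dr":[0,0,0]},{"delta_pos":[0,0,0],"dr":[0,0,0]}]'
python3 - <<'E'
from h import *
f=save("wrist","w6"); c=calibration("wrist")
g=save("top","t6")
for cam in("wrist","top"):
  for n,z in(("stone_block",.004),("cabinet_drawer0_handle",.05),("cabinet",0)):
    for d in mark_of(cam,n): print(cam,n,d,px2w(cam,d["location"],z,c if cam=="wrist" else None))
im=np.hstack([f[100:400,:640][:,120:520],cv2.resize(g[130:280,170:370],(400,300))]); cv2.imwrite("pics/c6.png",im[:,:,::-1])
E
```

```text
t: 13.45
eef_pos: [0.4655, 0.222, 0.0046]
ee_rot: [-3.141, -0.0, -3.123]
force: [-0.3, 0.3, 0.3]
width: 0.0876
gripper_force: 0.0
t: 14.25
eef_pos: [0.4656, 0.2222, 0.1551]
ee_rot: [3.14, 0.001, -3.123]
force: [-0.5, -0.8, -0.4]
width: 0.0877
gripper_force: 0.0
wrist stone_block {'location': [318.7, 193.0], 'conf': 0.84} [0.4744 0.2178 0.004 ]
top stone_block {'location': [435.4, 233.0], 'conf': 0.59} [ 0.4739 -0.3442  0.004 ]
top cabinet_drawer0_handle {'location': [364.7, 211.6], 'conf': 0.57} [ 0.5345 -0.1262  0.05  ]
top cabinet {'location': [370.8, 169.4], 'conf': 0.83} [ 0.6681 -0.152   0.    ]
```

View pics/c6.png

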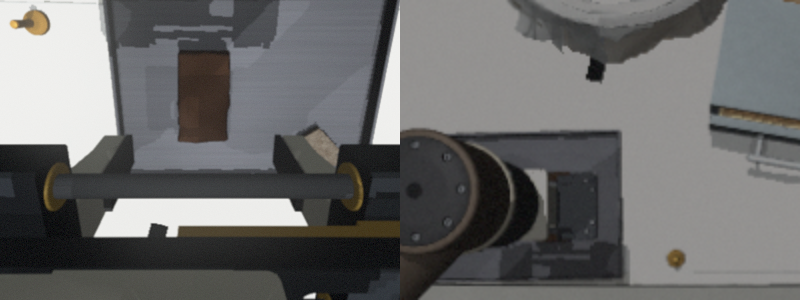

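The block lies flat in the tray at crop (178–229, 52–142), clear of the iron lump. Now I'll go to the handle, closing the fingers, turning with the bar and taking one close look.

```bash
python3 -m handwheel '[{"delta_pos":[0.08,-1,0],"dr":[0,0,-0.9]},{"delta_pos":[0.08,-1,0],"dr":[0,0,-0.9]},{"delta_pos":[0.08,-1,0],"dr":[0,0,-0.9]},{"delta_pos":[0.08,-1,0],"dr":[0,0,-0.9]},{"delta_pos":[0.08,-1,0],"dr":[0,0,-0.9]},{"delta_pos":[0.08,-1,0],"dr":[0,0,-0.9]},{"delta_pos":[0.08,-1,0],"dr":[0,0,-0.9]},{"delta_pos":[0.08,-1,0],"dr":[0,0,-0.9]},{"delta_pos":[0.08,-1,0],"dr":[0,0,-0.9]},{"delta_pos":[0.08,-1,0],"dr":[0,0,-0.9]}]' 1 20
python3 -m handwheel '[{"delta_pos":[0,-1,0],"dr":[0,0,0]},{"delta_pos":[0,-0.8,0],"dr":[0,0,0]},{"delta_pos":[0,0,0],"dr":[0,0,0]},{"delta_pos":[0,0,0],"dr":[0,0,0]}]'
python3 - <<'E'
from h import *
c=calibration("wrist"); f=save("wrist","w7")
for cam in("wrist",):
  for n,z in(("cabinet_drawer0_handle",.05),("cabinet",0)):
    for d in mark_of(cam,n): print(cam,n,d,px2w(cam,d["location"],z,c))
im=cv2.resize(f[150:350,190:470],(784,560)); cv2.imwrite("pics/c7.png",im[:,:,::-1])
E
```

```text
t: 15.65
eef_pos: [0.4895, -0.0792, 0.1547]
ee_rot: [-3.142, -0.0, 3.003]
force: [0.5, 0.3, 0.6]
width: 0.0131
gripper_force: 0.0
t: 16.05
eef_pos: [0.4894, -0.1324, 0.1544]
ee_rot: [-3.142, -0.001, 3.002]
force: [-0.6, 0.3, 0.2]
width: 0.0003
gripper_force: 0.0
wrist cabinet_drawer0_handle {'location': [331.1, 237.0], 'conf': 0.63} [ 0.5342 -0.1292  0.05  ]
wrist cabinet {'location': [330.0, 311.5], 'conf': 0.75} [ 0.6683 -0.1468  0.    ]
wrist cabinet {'location': [333.4, 236.7], 'conf': 0.38} [ 0.5577 -0.128   0.    ]
```

View pics/c7.png

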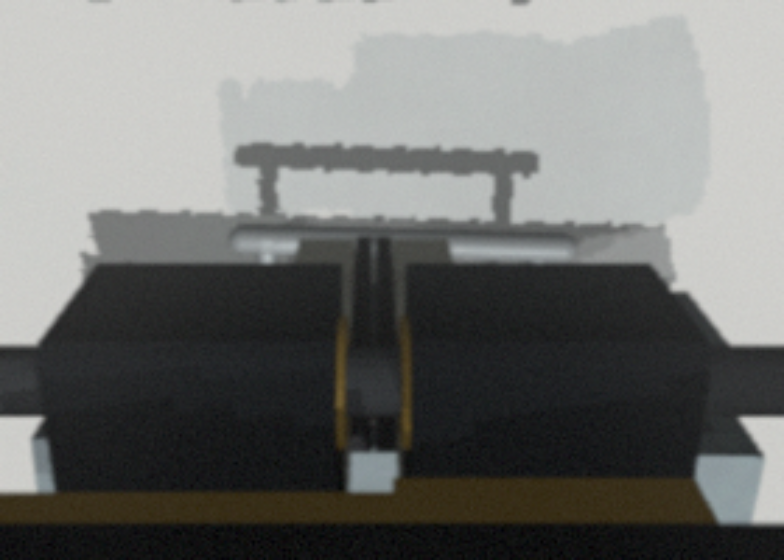

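The crop (scale 2.8, origin 190,150) shows the bar from about (232,240) to (576,246), nearly parallel to the fingers' closing line. The fingertips show at about (372,240).

```bash
python3 - <<'E'
from h import *
c=calibration("wrist"); s=get_state()
a,b=[px2w("wrist",(190+u/2.8,150+v/2.8),.05,c)[:2] for u,v in((232,240),(576,247))]
d=(b-a)/np.linalg.norm(b-a); n=np.array([d[1],-d[0]]); m=(a+b)/2
print(a,b,np.linalg.norm(b-a),m,"cab x axis",n,"yaw deg",np.degrees(np.arctan2(n[1],n[0])))
y=s["ee_rot"][2]; print("tool y",np.sin(y),-np.cos(y))
t=m+n*.020; print("target",t,"units",(t-s["eef_pos"][:2])/.03, (.030-s["eef_pos"][2])/.03, "pull units",-n*.1176/.03)
E
```

```text
[ 0.5248 -0.1886] [ 0.5452 -0.0607] 0.12951667846265977 [ 0.535   -0.12465] cab x axis [ 0.9875176  -0.15750867] yaw deg -9.062320091221014
tool y 0.13710946651640707 0.9905559015984844
target [ 0.55475035 -0.12780017] units [2.17114149 0.11808661] -4.15734139350608 pull units [-3.87106901  0.61743399]
```

```bash
python3 -m handwheel '[{"delta_pos":[0.75,0.05,-0.6],"dr":[0,0,-0.5]},{"delta_pos":[0.7,0.05,-0.6],"dr":[0,0,-0.5]},{"delta_pos":[0.7,0.05,-0.6],"dr":[0,0,0]},{"delta_pos":[0,0,-0.6],"dr":[0,0,0]},{"delta_pos":[0,0,-0.4],"dr":[0,0,0]},{"delta_pos":[0,0,0],"dr":[0,0,0]},{"delta_pos":[0,0,0],"dr":[0,0,0]}]'
python3 -m handwheel '[{"delta_pos":[0,0,-0.15],"dr":[0,0,0]},{"delta_pos":[0,0,-0.15],"dr":[0,0,0]},{"delta_pos":[0,0,0],"dr":[0,0,0]}]'
```

```text
t: 16.9
eef_pos: [0.554, -0.1272, 0.0712]
ee_rot: [-3.141, 0.0, 2.987]
force: [-0.1, -1.2, -0.2]
width: 0.0005
gripper_force: 0.0
t: 17.2
eef_pos: [0.5538, -0.1275, 0.0617]
ee_rot: [3.141, -0.0, 2.986]
force: [-0.9, -0.1, 0.2]
width: 0.0003
gripper_force: 0.0
```

```bash
python3 -m handwheel '[{"delta_pos":[0,0,-0.15],"dr":[0,0,0]},{"delta_pos":[0,0,-0.15],"dr":[0,0,0]},{"delta_pos":[0,0,0],"dr":[0,0,0]}]'
python3 -m handwheel '[{"delta_pos":[0,0,-0.15],"dr":[0,0,0]},{"delta_pos":[0,0,-0.15],"dr":[0,0,0]},{"delta_pos":[0,0,0],"dr":[0,0,0]}]'
python3 -m handwheel '[{"delta_pos":[0,0,-0.15],"dr":[0,0,0]},{"delta_pos":[0,0,-0.15],"dr":[0,0,0]},{"delta_pos":[0,0,0],"dr":[0,0,0]}]'
```

```text
t: 17.5
eef_pos: [0.5536, -0.1275, 0.052]
ee_rot: [-3.141, -0.001, 2.986]
force: [0.2, 0.1, -0.2]
width: 0.0002
gripper_force: 0.0
t: 17.8
eef_pos: [0.5536, -0.1275, 0.043]
ee_rot: [-3.141, -0.001, 2.986]
force: [0.1, -0.6, 0.5]
width: 0.0005
gripper_force: 0.0
t: 18.1
eef_pos: [0.5535, -0.1275, 0.034]
ee_rot: [-3.141, -0.001, 2.986]
force: [0.4, -0.1, -0.2]
width: 0.0007
gripper_force: 0.0
```

In the gap with no contact. I'll go slightly deeper, then pull.

```bash
python3 -m handwheel '[{"delta_pos":[0,0,-0.13],"dr":[0,0,0]},{"delta_pos":[-0.1,0.016,0],"dr":[0,0,0]},{"delta_pos":[-0.1,0.016,0],"dr":[0,0,0]},{"delta_pos":[-0.1,0.016,0],"dr":[0,0,0]},{"delta_pos":[-0.15,0.024,0],"dr":[0,0,0]},{"delta_pos":[-0.2,0.032,0],"dr":[0,0,0]},{"delta_pos":[-0.2,0.032,0],"dr":[0,0,0]}]'
python3 -m handwheel '[{"delta_pos":[-0.25,0.04,0],"dr":[0,0,0]},{"delta_pos":[-0.25,0.04,0],"dr":[0,0,0]},{"delta_pos":[-0.25,0.04,0],"dr":[0,0,0]},{"delta_pos":[-0.25,0.04,0],"dr":[0,0,0]},{"delta_pos":[-0.25,0.04,0],"dr":[0,0,0]},{"delta_pos":[-0.25,0.04,0],"dr":[0,0,0]},{"delta_pos":[-0.25,0.04,0],"dr":[0,0,0]},{"delta_pos":[-0.25,0.04,0],"dr":[0,0,0]}]'
python3 - <<'E'
from h import *
grab_frame("wrist"); c=calibration("wrist")
for d in mark_of("wrist","cabinet_drawer0_handle"): print(d,px2w("wrist",d["location"],.05,c))
E
```

```text
t: 18.8
eef_pos: [0.5282, -0.1232, 0.031]
ee_rot: [3.141, 0.001, 2.986]
force: [1.2, 1.1, 0.5]
width: 0.0004
gripper_force: 0.6
t: 19.6
eef_pos: [0.468, -0.1137, 0.0309]
ee_rot: [3.142, 0.0, 2.986]
force: [1.2, 1.4, -0.1]
width: 0.0007
gripper_force: 0.7
{'location': [318.9, 230.7], 'conf': 0.64} [ 0.448  -0.1124  0.05  ]
```

The drawer is following with light force. About 36 mm remain to the stop.

```bash
python3 -m handwheel '[{"delta_pos":[-0.2,0.032,0],"dr":[0,0,0]},{"delta_pos":[-0.2,0.032,0],"dr":[0,0,0]},{"delta_pos":[-0.2,0.032,0],"dr":[0,0,0]},{"delta_pos":[-0.2,0.032,0],"dr":[0,0,0]},{"delta_pos":[-0.1,0.016,0],"dr":[0,0,0]},{"delta_pos":[-0.1,0.016,0],"dr":[0,0,0]},{"delta_pos":[0,0,0],"dr":[0,0,0]}]'
python3 -m handwheel '[{"delta_pos":[-0.1,0.016,0],"dr":[0,0,0]},{"delta_pos":[-0.05,0.008,0],"dr":[0,0,0]},{"delta_pos":[0,0,0],"dr":[0,0,0]}]'
```

```text
t: 20.4
eef_pos: [0.4468, -0.1085, 0.0329]
ee_rot: [3.139, 0.015, 2.989]
force: [21.0, -9.0, -12.7]
width: 0.0004
gripper_force: 11.2
t: 20.7
eef_pos: [0.4469, -0.1075, 0.0339]
ee_rot: [3.138, 0.022, 2.99]
force: [32.9, -13.7, -20.5]
width: 0.0002
gripper_force: 16.9
```

It stops firmly at 35 N. I'll ease off, lift out and measure the handle's travel.

```bash
python3 -m handwheel '[{"delta_pos":[0.25,-0.04,0],"dr":[0,0,0]},{"delta_pos":[0.27,-0.043,0],"dr":[0,0,0]},{"delta_pos":[0,0,0],"dr":[0,0,0]},{"delta_pos":[0,0,0],"dr":[0,0,0]}]'
python3 -m handwheel '[{"delta_pos":[0,0,0.5],"dr":[0,0,0]},{"delta_pos":[0,0,1],"dr":[0,0,0]},{"delta_pos":[0,0,1],"dr":[0,0,0]},{"delta_pos":[0,0,1],"dr":[0,0,0]},{"delta_pos":[0,0,1],"dr":[0,0,0]},{"delta_pos":[0,0,1],"dr":[0,0,0]},{"delta_pos":[0,0,0],"dr":[0,0,0]},{"delta_pos":[0,0,0],"dr":[0,0,0]}]'
cat > m.py <<'E'
from h import *
for k in range(2):
 for cam in("wrist","top","scene"):
  save(cam,"m_"+cam); c=calibration(cam)
  for n,z in(("cabinet_drawer0_handle",.05),("cabinet",0),("stone_block",0),("sanding_block",0),("brass_stamp",0)):
    for d in mark_of(cam,n)[:3]:
      if d["conf"]>.35: print(cam,n,d["conf"],d["location"],px2w(cam,d["location"],z,c))
E
python3 m.py
```

```text
t: 21.1
eef_pos: [0.4483, -0.1109, 0.0303]
ee_rot: [-3.141, -0.002, 2.985]
force: [0.1, 0.1, -0.7]
width: 0.0007
gripper_force: 0.0
t: 21.9
eef_pos: [0.4489, -0.1106, 0.1959]
ee_rot: [3.141, 0.0, 2.986]
force: [-0.1, -0.1, -0.0]
width: 0.0004
gripper_force: 0.0
wrist cabinet_drawer0_handle 0.86 [319.8, 168.5] [ 0.4272 -0.1102  0.05  ]
wrist stone_block 0.75 [581.6, 158.3] [0.4756 0.2216 0.    ]
wrist stone_block 0.62 [157.6, 219.9] [ 0.4736 -0.3444  0.    ]
wrist sanding_block 0.97 [68.9, 224.0] [ 0.4606 -0.4666  0.    ]
wrist brass_stamp 0.85 [438.3, 118.2] [0.3973 0.0421 0.    ]
top cabinet 0.61 [372.8, 167.3] [ 0.6746 -0.1582  0.    ]
top stone_block 0.87 [439.0, 234.3] [ 0.4701 -0.3563  0.    ]
top stone_block 0.81 [245.3, 230.9] [0.4809 0.2265 0.    ]
top sanding_block 0.68 [474.3, 234.0] [ 0.4705 -0.4657  0.    ]
scene cabinet_drawer0_handle 0.84 [370.7, 214.1] [ 0.431  -0.1103  0.05  ]
scene cabinet 0.95 [338.7, 170.8] [ 0.6806 -0.1511  0.    ]
scene stone_block 0.57 [267.1, 257.0] [0.4807 0.2174 0.    ]
scene brass_stamp 0.63 [335.2, 248.7] [0.4057 0.0293 0.    ]
wrist cabine
[... 232 characters left out ...]
.3465  0.    ]
wrist sanding_block 0.91 [71.8, 225.7] [ 0.4653 -0.4647  0.    ]
wrist brass_stamp 0.59 [438.1, 117.7] [0.3981 0.0419 0.    ]
top cabinet 0.92 [371.8, 169.9] [ 0.6666 -0.1551  0.    ]
top stone_block 0.75 [243.7, 232.2] [0.477  0.2312 0.    ]
top stone_block 0.59 [437.5, 235.6] [ 0.4662 -0.3516  0.    ]
top sanding_block 0.8 [475.6, 236.8] [ 0.462  -0.4694  0.    ]
scene cabinet_drawer0_handle 0.8 [369.3, 213.3] [ 0.4357 -0.1084  0.05  ]
scene cabinet 0.8 [341.1, 172.2] [ 0.6707 -0.1546  0.    ]
scene stone_block 0.81 [268.2, 255.2] [0.4849 0.2117 0.    ]
scene sanding_block 0.66 [214.0, 260.7] [0.547  0.3575 0.    ]
scene brass_stamp 0.59 [338.6, 247.7] [0.4037 0.0187 0.    ]
```

The handle moved about 105 mm. An orange strip between the roof and the drawer front suggested it started slightly ajar. I'll check numerically where the cabinet's roof edge is relative to the bar.

```bash
python3 - <<'E'
from h import *
for name,cols in(("top",(345,)),("m_top",(345,))):
    f=cv2.imread(f"pics/{name}.png")[:,:,::-1]
    for c in cols:
        print(name,c); print([ (r,*map(int,f[r,c])) for r in range(126,236,1 if 1 else 2)])
for r in(130,180,187,195,211,240): print(r,px2w("top",(345,r),.088)[:2],px2w("top",(345,r),.05)[:2])
E
```

```text
top 345
[(126, 136, 135, 134), (127, 132, 133, 133), (128, 110, 115, 118), (129, 107, 114, 119), (130, 108, 115, 119), (131, 110, 117, 119), (132, 108, 116, 119), (133, 112, 119, 121), (134, 111, 117, 122), (135, 107, 114, 118), (136, 108, 115, 118), (137, 109, 117, 120), (138, 112, 121, 123), (139, 110, 119, 122), (140, 109, 118, 121), (141, 109, 117, 120), (142, 109, 116, 118), (143, 108, 115, 117), (144, 109, 115, 120), (145, 111, 117, 120), (146, 109, 117, 118), (147, 108, 115, 120), (148, 107, 115, 119), (149, 109, 116, 119), (150, 110, 118, 120), (151, 107, 116, 119), (152, 110, 116, 120), (153, 110, 117, 119), (154, 110, 116, 119), (155, 109, 116, 119), (156, 108, 115, 119), (157, 107, 116, 119), (158, 111, 117, 120), (159, 112, 119, 123), (160, 110, 118, 120), (161, 109, 117, 119), (162, 110, 117, 120), (163, 110, 117, 120), (164, 109, 115, 118), (165, 109, 117, 120), (166, 109, 117, 119), (167, 111, 117, 120), (168, 111, 119, 122), (169, 111, 119, 121), (170, 109, 117, 120), (171, 110, 119, 120), (172, 111, 119, 121), (173, 107, 115, 118), (174, 109, 116, 120), (175, 110, 11
[... 3135 characters left out ...]
212, 146, 119, 82), (213, 142, 112, 79), (214, 131, 103, 73), (215, 95, 77, 56), (216, 43, 37, 33), (217, 50, 44, 39), (218, 57, 51, 44), (219, 57, 52, 44), (220, 59, 54, 46), (221, 62, 53, 47), (222, 62, 55, 49), (223, 65, 54, 48), (224, 65, 57, 50), (225, 65, 58, 51), (226, 68, 59, 52), (227, 71, 63, 56), (228, 68, 59, 52), (229, 70, 61, 54), (230, 73, 64, 57), (231, 74, 64, 57), (232, 76, 69, 60), (233, 74, 65, 59), (234, 79, 71, 63), (235, 81, 71, 63)]
130 [ 0.7653 -0.0686] [ 0.7766 -0.071 ]
180 [ 0.6203 -0.0675] [ 0.6268 -0.0699]
187 [ 0.6004 -0.0673] [ 0.6062 -0.0697]
195 [ 0.5778 -0.0672] [ 0.5828 -0.0696]
211 [ 0.5328 -0.0669] [ 0.5363 -0.0693]
240 [ 0.4521 -0.0664] [ 0.4529 -0.0688]
```

At the start the drawer interior (brown) already showed over top-view rows 185–190, so the drawer was about 12 mm ajar. Adding the roughly 105 mm it moved gives the full 0.1176 m, which matches the firm stop. The block is in the tray, the bystanders haven't moved, and the gripper is clear.

```bash
python3 -c "
from station import *
print(get_state()['t']); print(job_done())"
```

```text
23.7
the job is handed in; nothing more can be done
None
```

I set the stone block down flat in the tray, then pulled the drawer out until it stopped firmly, and handed the job in at 23.7 s; full travel is worked out from the images (about 105 mm moved from roughly 12 mm ajar), not read directly, and my first grip closed on top of the block at about 12 N before a lower one held.

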